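# Refit a gas burner's knob and hold it pressed in

### The arm

A 6-joint arm with a two-finger parallel gripper is mounted at the origin on a cart in front of the work surface, level with it; the furniture and walls round the work are solid. World frame = base frame: x ahead of the robot, y to its left, z up, the work surface at z = 0. Lengths are in m, angles in rad, forces in N, time in s.
With the tool pointing down it reaches from about 0.325 to 0.775 m from the base axis. Payload 5.5 kg.
Tool frame: the origin (TCP) lies on the centre line of the jaws, within the pads' length; the fingertips stand 22 mm ahead of it and the grasp point (between the pads) lies 3 mm ahead of it; z points along the fingers, y is the line along which they close (so a half turn about z gives the same grasp; the last joint's range is limited). The gripper opens to 85 mm and grips with 20 to 120 N. Pads are 22 mm wide; open, the fingers measure 114 mm over their backs; the gripper's body (76 mm by 85 mm) begins 54 mm behind the grasp point. The pads swing forward as they close: fully open they stand 13 mm farther back than shut.
Start: joints at [-1.403, 0.091, 1.231, -0, 1.82, -0.057], TCP at [0.134, -0.585, 0.253] pointing down, gripper open.
Joint ranges: [-2.87, 2.87], [-0.86, 2.18], [0.17, 2.46], [-1.51, 4.65], [0.06, 2.69], [-2.65, 2.65]. Speed limits (rad/s): [2.57, 2.57, 3.01, 3.14, 3.14, 3.14].

### API

Orientations are given as a 3x3 rotation matrix whose columns are the frame's x, y, z axes.
In Python, from station import arm, snapshot, ticket gives the robot as it stands. The module is installed in compiled form; this text tells all that it offers.
- The arm moves only by the shell command python3 -m inch 'ROWS' [FORCE]. ROWS is text: rows parted by semicolons, each of 5 numbers parted by spaces: the finger opening in m, from 0 to 0.0854, then the shift along the tool's x, y, z in m, then the turn about the tool's z in rad. A call has 1 to 10 rows; each row is the pose to reach, as a shift and turn from the pose commanded when the call began, along the tool's axes at that moment; what a row does not reach only later rows make up. A row lasts 1/10 s, in which the tool goes at most 50 mm and 8.59 degrees, less where a joint would pass 70% of its speed; a pose out of reach is approached as far as the arm can. A call with a gripper value outside its range is refused whole. The fingers move at their own pace and stop on an object; FORCE is the grip in N (left out, the last holds). Time passes only in rows, so rows that repeat a pose let the fingers close. It gives the time, the measured TCP pose, the force, the opening and the grip force at its end, in the units of the state.
- arm.observe(): the state, without advancing time (a new reading comes with each control period).
- snapshot(name): name is "side" or "top"; returns a dict with "pixels" (420x560x3 uint8, blue, green, red), "vertical_fov" (degrees; the focal length in pixels is half the picture's height over the tangent of half this angle, whatever the lens; pixels are square), "cx", "cy" (the principal point, pixels), "k1" (the pictures are not rectified: a ray, as slopes to the right and down, at radius r is drawn at 1 + k1 r^2 times it, then the intrinsics apply), "eye" and "rotation" of the camera in the world. Camera axes: x right, y down, z forward; pixel columns grow to the right and rows downward; lengths in m; the calibration is good to about 2 mm. A picture is of the moment at which its call begins. There is no depth.
- ticket.sign_off(): hands the job in; it is judged then, once.
The state is a dict: "time_s": time; "q": joint angles; "qd": joint speeds; "joint_efforts": joint torques, N m; "tool_pos": TCP position; "orientation": TCP orientation; "ft_force": force on the tool from outside, world axes, zero at the start; "wrist_torque": the same for the moment, N m; "grip_width": finger opening in m; "grip_force": force on a finger pad.
Only numpy, scipy, OpenCV 4.12 (cv2) and the standard library are available. Lean on these libraries where they do the work, as an engineer would, in place of code of your own. Each camera call takes 0.05 s, during which the arm holds its last target. There are 200 camera calls.

### The job

Take the folded metal guard off the valve stem of the gas burner and hang it over the bar of the little rail, let go of it, then fit the loose knob onto the stem with its key-flat lined up with the stem's flat, push it fully home and press it in as for lighting the flame. Finish while still gripping the knob and holding it pressed well in against its spring, with the guard hanging on the bar; leave the spice jar, the cutter ring and the baking cups where they are.

Things in the scene. Friction and masses are not known exactly. Their poses are not given: they have to be found in the camera images.
- burner: Low single gas burner, steel, 300 (x) x 220 (y) mm, top face 60 mm above the table; fixed. Origin: centre of its underside on the table; z up, +x from the front edge with the valve stem towards the burner head. The stem stands at x = -100 mm, y = 0; the burner head and its four pan supports (up to 98 mm above the table) are centred at x = +50 mm, reaching to within 60 mm of the stem.
- stem_top (a point): Centre of the top end of the valve stem, a D-shaped vertical shaft 12 mm in diameter with a chamfered rim, whose top stands 26 mm above the burner's top face (86 mm above the table) when not pressed. +x points out of its flat, towards the burner head; the flat lies 3 mm from the axis along the whole visible length. z up. The stem does not turn. It is hidden under the guard at the start.
- stem (a joint): How far the valve stem is pushed down, in m: 0 = out, 0.006 = fully in (hard stop). Spring: about 6 N to start moving, 12 N fully in; it springs back when let go.
- knob: Black round knob standing loose on the table, bore underneath, 60 g. Round skirt 42 mm in diameter, 20 mm high; on top a bar grip 14 mm wide (y) and 44 mm long (x -18 to +26 mm, narrowing from x = +13 mm to a pointed nose), 20 to 40 mm above the underside. Origin: centre of the underside, on the bore's axis; z up; +x is where the nose points.
- knob_bore (a point): Mouth of the knob's D-shaped bore, at the knob's origin, same axes; opens downward. 14 mm deep, 14 mm in diameter, its flat on the nose side (+x) 4 mm from the axis: 1 mm clearance all round the stem. Fitted, the nose points to where the stem's flat faces (the burner head); fully home, the stem's top meets the bore's end, this point 14 mm below the stem's top.
- knob_nose (a point): Tip of the pointed nose of the knob's bar grip, 26 mm from the axis, 30 mm above the underside.
- guard: Stem guard of folded steel sheet 3 mm thick: an upside-down U channel, 26 mm wide (x), 60 mm long (y), 46 mm high, open below and at both ends (y), 20 mm clear inside, 70 g. Loose, it stands on the burner's top face straddling the stem. Origin: centre between the lower edges; z up; the channel runs along y. It can be pinched across x near its top.
- guard_roof (a point): Centre of the underside of the guard's roof, 43 mm above its origin; this rests on the bar when hung.
- rail: Small fixed steel rail: a horizontal bar 12 mm in diameter along y, axis 110 mm above the table (top of bar 116 mm), on two posts 16 mm thick at y = -80 and +80 mm with round feet of 35 mm radius. Origin: on the table under the middle of the bar.
- spice_jar: Bystander: spice jar, 47 mm in diameter, 97 mm high; origin at the centre of its underside. Leave it alone.
- ring: Bystander: round pastry cutter ring, 70 mm in diameter, 35 mm high; origin at the centre of its underside. Leave it alone.
- cups: Bystander: stack of white baking cups, 55 mm in diameter, 72 mm high; origin at the centre of its underside. Leave it alone.
Not all that is in view belongs to the job. What is shaped like the guard but turquoise is not meant.

How it is judged:
By the outcome, as a careful person would: the job done as asked, in the order asked, and still so for the second after the job is handed in, while the arm keeps its last pose, push and grip.
It also fails if it takes over 61 s, if anything falls off the work surface, if the arm or the gripper's body presses on something with over 40 N, if the wrist force passes 120 N, or if a joint passes its speed limit or range.

## Working session

There is one attempt and no reset: what is moved stays moved. The work goes in short steps, Python scripts to look and compute and a shell command to move; the robot and the scene stay as the last step left them, time stands still between calls to the robot, and variables do not carry over. Pictures are saved under pics/ and viewed, at most 10 in all, crops included, and the job is handed in when it is done.

```bash
mkdir -p pics; cat > h.py <<'E'
import numpy as np,cv2
from station import arm,snapshot,ticket
np.set_printoptions(precision=4,suppress=True)
def K(s):
    h=s["pixels"].shape[0]; f=h/2/np.tan(np.radians(s["vertical_fov"])/2)
    return np.array([[f,0,s["cx"]],[0,f,s["cy"]],[0,0,1.]]),np.array([s["k1"],0,0,0.])
def ray(s,uv):
    k,d=K(s); p=cv2.undistortPoints(np.array([[uv]],float),k,d)[0,0]
    return np.asarray(s["rotation"])@np.array([p[0],p[1],1.])
def at_z(s,uv,z):
    r=ray(s,uv); e=np.asarray(s["eye"]); return e+r*(z-e[2])/r[2]
def proj(s,P):
    k,d=K(s); R=np.asarray(s["rotation"]).T; P=np.atleast_2d(P).astype(float)
    c=(P-np.asarray(s["eye"]))@R.T
    return cv2.projectPoints(c,np.zeros(3),np.zeros(3),k,d)[0][:,0]
def snap(name,fn=None):
    s=snapshot(name)
    if fn: cv2.imwrite("pics/"+fn,s["pixels"])
    return s
E
python3 - <<'E'
from h import *
import pickle
for n in("side","top"):
    s=snap(n,n+"0.png"); pickle.dump(s,open(n+"0.pkl","wb")); print(n,s["eye"],s["rotation"],s["vertical_fov"],s["cx"],s["cy"],s["k1"])
o=arm.observe();print(o)
E
```

```text
side [0.2611 1.0343 0.8636] [[-0.9617 -0.1674  0.2169]
 [-0.2738  0.5604 -0.7816]
 [ 0.0093 -0.8111 -0.5848]] 48.2271788348356 276.95315074903726 205.63684542897346 -0.16574118778568783
top [ 0.4476 -0.0059  0.9718] [[-0.0251 -0.9953  0.094 ]
 [-0.9996  0.0261  0.0091]
 [-0.0115 -0.0938 -0.9955]] 56.1209865011758 273.77424390916616 206.48008787977244 -0.08177422593037909
{'time_s': 0.1, 'q': array([-1.4027,  0.0918,  1.2318, -0.    ,  1.8198, -0.0567]), 'qd': array([ 0.0016, -0.0032, -0.0031,  0.0009,  0.0003, -0.0007]), 'joint_efforts': array([  0.0015, -46.0218, -41.922 ,  -0.0001,   0.0107,   0.    ]), 'tool_pos': array([ 0.1337, -0.5847,  0.2522]), 'orientation': array([[ 0.9748,  0.2229, -0.0003],
       [ 0.2229, -0.9748,  0.0018],
       [ 0.0001, -0.0018, -1.    ]]), 'ft_force': array([ 0.2266, -0.4793,  0.7819]), 'wrist_torque': array([-0.0069, -0.004 , -0.0134]), 'grip_force': 0.0, 'grip_width': 0.08508915164266409}
```

View pics/top0.png

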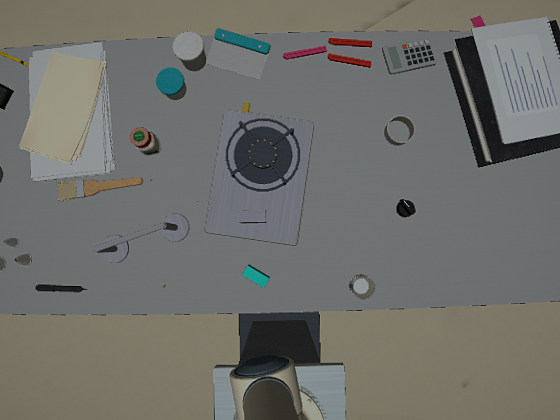

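View pics/side0.png

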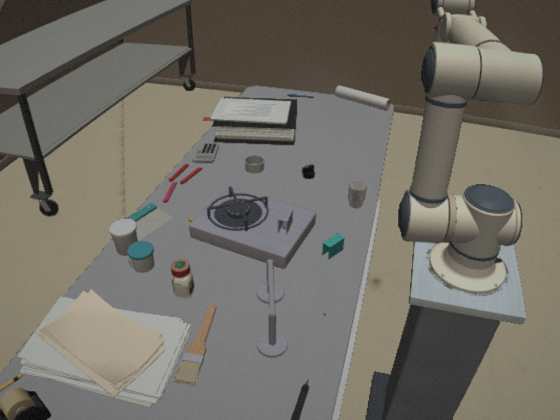

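The top view shows the burner at (260,178), the guard at (253,216), the knob at (405,208), and the rail from (176,227) to (113,248). The turquoise decoy is at (257,276). Next I'll zoom in on the guard, knob and rail.

```bash
python3 - <<'E'
from h import *
import pickle
t=pickle.load(open("top0.pkl","rb"))["pixels"]; s=pickle.load(open("side0.pkl","rb"))["pixels"]
def c(im,x,y,w,h,W,H): return cv2.resize(im[y:y+h,x:x+w],(W,H),interpolation=cv2.INTER_CUBIC)
a=np.hstack([c(t,200,100,120,150,320,400),c(t,385,190,40,50,320,400),c(s,300,155,20,50,160,400)])
b=np.hstack([c(t,90,205,110,55,400,200),c(s,185,180,140,70,400,200)])
cv2.imwrite("pics/c0.png",np.vstack([a,b]))
E
```

```text
(no output)
```

View pics/c0.png

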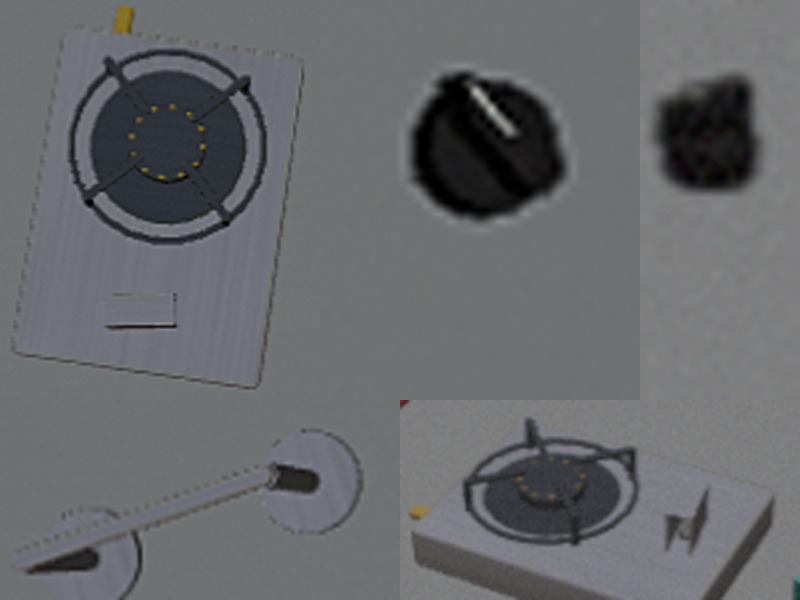

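```bash
python3 - <<'E'
from h import *
import pickle
t=pickle.load(open("top0.pkl","rb")); s=pickle.load(open("side0.pkl","rb"))
f=lambda pts,x,y,k:[(x+(p[0]+.5)/k-.5,y+(p[1]+.5)/k-.5) for p in pts]
def show(n,P):
    P=np.array(P);print(n,P[:,:2].tolist(),"c",P[:,:2].mean(0),"d",np.linalg.norm(np.roll(P,-1,0)-P,axis=1),
     "ang",[round(np.degrees(np.arctan2(*(q-p)[1::-1])),1) for p,q in zip(P,np.roll(P,-1,0))])
b=f([(65,28),(303,62),(260,388),(13,353)],200,100,2.6667)
show("burner",[at_z(t,p,.06) for p in b])
g=f([(106,294),(176,294),(175,327),(106,327)],200,100,2.6667)
show("guard",[at_z(t,p,.106) for p in g])
k=f([(487,147),(470,82),(515,135)],385,190,8)
print("knob skirt",at_z(t,k[0],.01));show("line",[at_z(t,p,.04) for p in k[1:]])
# rail feet & bar
r=f([(311,482),(92,558)],90,205,3.636)
show("feet",[at_z(t,p,.003) for p in r])
r=f([(262,474),(20,562)],90,205,3.636)
show("bar",[at_z(t,p,.113) for p in r])
# others
for n,p,z in(("jar",(140,134),.097),("ring",(399,128),.035),("cups",(361,286),.072)): print(n,at_z(t,p,z))
E
```

```text
burner [[0.7687406020642376, 0.11575312591092202], [0.7309129625788917, -0.0967419271619464], [0.4427044005361534, -0.04930978972374159], [0.4782544279268999, 0.16455358894094188]] c [0.6052 0.0336] d [0.2158 0.2921 0.2168 0.2946] ang [np.float64(-100.1), np.float64(170.7), np.float64(80.6), np.float64(-9.5)]
guard [[0.5236631004572558, 0.077995487981857], [0.5221514193646577, 0.01998957685233701], [0.49485346804775937, 0.021451586660412456], [0.4963027356232227, 0.0784692656786356]] c [0.5092 0.0495] d [0.058  0.0273 0.057  0.0274] ang [np.float64(-91.5), np.float64(176.9), np.float64(88.5), np.float64(-1.0)]
knob skirt [ 0.5236 -0.4225  0.01  ]
line [[0.5409806262147997, -0.40555975368212216], [0.5246312450856118, -0.41839366519313254]] c [ 0.5328 -0.412 ] d [0.0208 0.0208] ang [np.float64(-141.9), np.float64(38.1)]
feet [[0.22554522843113112, 0.251134373851437], [0.17500693641441822, 0.4027082324489283]] c [0.2003 0.3269] d [0.1598 0.1598] ang [np.float64(108.4), np.float64(-71.6)]
bar [[0.2556979942780484, 0.2514671292694509], [0.20322425212244277, 0.4012997583890739]] c [0.2295 0.3264] d [0.1588 0.1588] ang [np.float64(109.3), np.float64(-70.7)]
jar [0.7063 0.3066 0.097 ]
ring [ 0.7214 -0.3096  0.035 ]
cups [ 0.3467 -0.1905  0.072 ]
```

```bash
python3 - <<'E'
from h import *
import pickle
t=pickle.load(open("top0.pkl","rb")); s=pickle.load(open("side0.pkl","rb"))
f=lambda pts,x,y,k:[(x+(p[0]+.5)/k-.5,y+(p[1]+.5)/k-.5) for p in pts]
F=[at_z(t,p,.003) for p in f([(311,82),(92,158)],90,205,3.636)]
B=[at_z(t,p,.116) for p in f([(265,73),(20,164)],90,205,3.636)]
for P in(F,B): d=P[0]-P[1]; print(P,(P[0]+P[1])/2,np.linalg.norm(d),np.degrees(np.arctan2(d[1],d[0])))
# knob: silhouette fit in both cams
from scipy.optimize import minimize
a=np.linspace(0,2*np.pi,60)
def sil(p,flip=0):
    x,y,th=p
    pts=[(0.021*np.cos(q),.021*np.sin(q),z) for q in a for z in(0,.02)]
    pts+=[(u,v,z) for z in(.02,.04) for u,v in((-.018,-.007),(-.018,.007),(.013,.007),(.013,-.007),(.026,0))]
    pts=np.array(pts); c,n=np.cos(th),np.sin(th)
    return pts@np.array([[c,n,0],[-n,c,0],[0,0,1]])+[x,y,0]
def masks(p):
    out=[]
    for im,(x,y,w,h) in((t,(385,190,40,40)),(s,(295,155,30,35))):
        q=(proj(im,sil(p))-[x,y]+.5)*4-.5
        m=np.zeros((h*4,w*4),np.uint8); P=sil(p); n=120
        cv2.fillConvexPoly(m,cv2.convexHull((q[:n]*16).astype(np.int32)),255,shift=4)
        cv2.fillConvexPoly(m,cv2.convexHull((q[n:]*16).astype(np.int32)),255,shift=4)
        out.append(cv2.resize(m,(w,h),interpolation=cv2.INTER_AREA)/255.)
    return out
obs=[]
for im,(x,y,w,h) in((t,(385,190,40,40)),(s,(295,155,30,35))):
    g=im["pixels"][y:y+h,x:x+w].astype(float).mean(2); bg=np.median(g)
    gmin=np.percentile(g,3); o=np.clip((bg-g)/(bg-35)*1.0,0,1); 
    m=(cv2.dilate((o>.6).astype(np.uint8),np.ones((2,2)))); obs.append(o)
cost=lambda p:sum(((m-o)**2).sum() for m,o in zip(masks(p),obs))
for d in range(0,360,30):
    r=minimize(cost,[.523,-.421,np.radians(d)],method="Nelder-Mead",options=dict(initial_simplex=[[.523+i,-.421+j,np.radians(d)+k] for i,j,k in((0,0,0),(.004,0,0),(0,.004,0),(0,0,.4))]))
    print(d,r.x[:2],np.degrees(r.x[2]),r.fun,[((m-o)**2).sum() for m,o in zip(masks(r.x),obs)])
E
```

```text
[array([0.4939, 0.2485, 0.003 ]), array([0.4453, 0.4015, 0.003 ])] [0.4696 0.325  0.003 ] 0.16050677179961903 -72.34922562381722
[array([0.4946, 0.247 , 0.116 ]), array([0.4427, 0.3993, 0.116 ])] [0.4687 0.3231 0.116 ] 0.16090643894596315 -71.16979669735801
0 [ 0.5674 -0.4868] -20.371832715762608 385.281176570473 [np.float64(247.86226166995397), np.float64(137.41891490051904)]
30 [ 0.5457 -0.4983] 259.18311805232923 385.281176570473 [np.float64(247.86226166995397), np.float64(137.41891490051904)]
60 [ 0.563  -0.4983] 189.87043356298648 385.281176570473 [np.float64(247.86226166995397), np.float64(137.41891490051904)]
90 [ 0.563  -0.4983] 219.87043356298685 385.281176570473 [np.float64(247.86226166995397), np.float64(137.41891490051904)]
120 [ 0.5888 -0.5046] -9.870433562986578 385.281176570473 [np.float64(247.86226166995397), np.float64(137.41891490051904)]
150 [ 0.5888 -0.5046] 20.129566437013793 385.281176570473 [np.float64(247.86226166995397), np.float64(137.41891490051904)]
180 [ 0.563  -0.4983] 309.87043356298665 385.281176570473 [np.float64(247.86226166995397), np.float64(137.41891490051904)]
210 [ 0.5457 -0.4983] 439.18311805232867 385.281176570473 [np.float64(247.86226166995397), np.float64(137.41891490051904)]
240 [ 0.563  -0.4983] 369.8704335629865 385.281176570473 [np.float64(247.86226166995397), np.float64(137.41891490051904)]
270 [ 0.5888 -0.5046] 524.647908947032 385.281176570473 [np.float64(247.86226166995397), np.float64(137.41891490051904)]
300 [ 0.5888 -0.5046] 170.12956643701384 385.281176570473 [np.float64(247.86226166995397), np.float64(137.41891490051904)]
330 [ 0.5612 -0.4912] 447.1380381156357 385.281176570473 [np.float64(247.86226166995397), np.float64(137.41891490051904)]
```

```bash
cat > kf.py <<'E'
from h import *
from scipy.optimize import minimize
a=np.linspace(0,2*np.pi,60)
pts=[(0.021*np.cos(q),.021*np.sin(q),z) for q in a for z in(0,.02)]
pts+=[(u,v,z) for z in(.02,.04) for u,v in((-.018,-.007),(-.018,.007),(.013,.007),(.013,-.007),(.026,0))]
pts=np.array(pts)
def sil(p):
    c,n=np.cos(p[2]),np.sin(p[2]); return pts@np.array([[c,n,0],[-n,c,0],[0,0,1]])+[p[0],p[1],p[3] if len(p)>3 else 0]
def mask(im,p,box):
    x,y,w,h=box; q=np.round(((proj(im,sil(p))-[x,y]+.5)*4-.5)*16).astype(np.int32)
    m=np.zeros((h*4,w*4),np.uint8)
    for part in(q[:120],q[120:]): cv2.fillConvexPoly(m,cv2.convexHull(part),255,shift=4)
    return cv2.resize(m,(w,h),interpolation=cv2.INTER_AREA)/255.
def obs(im,box):
    x,y,w,h=box; g=im["pixels"][y:y+h,x:x+w].astype(float).mean(2); bg=np.median(g)
    return np.clip((bg-g)/(bg-40),0,1)
E
python3 - <<'E'
from kf import *
import pickle
t=pickle.load(open("top0.pkl","rb")); s=pickle.load(open("side0.pkl","rb"))
V=[(t,(385,190,40,40)),(s,(295,155,30,35))]
print(proj(t,sil([.523,-.421,.6]))[::20], at_z(t,(405,208),.02))
O=[obs(*v) for v in V]; print([o.sum() for o in O],[mask(v[0],[.523,-.421,.6],v[1]).sum() for v in V])
cost=lambda p:[((mask(v[0],p,v[1])-o)**2).sum() for v,o in zip(V,O)]
for d in range(10,370,30):
    r=minimize(lambda p:sum(cost(p)),[.523,-.421,np.radians(d)],method="Nelder-Mead",options=dict(initial_simplex=[[.523+i,-.421+j,np.radians(d)+k] for i,j,k in((0,0,0),(.004,0,0),(0,.004,0),(0,0,.4))]))
    print(d,r.x[:2],np.degrees(r.x[2]),r.fun,cost(r.x))
E
```

```text
[[438.1674 201.7958]
 [435.1297 209.5664]
 [440.4296 216.32  ]
 [448.5897 215.061 ]
 [451.1788 207.1149]
 [445.5616 200.6771]
 [453.1409 212.089 ]] [ 0.5253 -0.3172  0.02  ]
[np.float64(266.4109589041096), np.float64(159.69260700389106)] [np.float64(0.0), np.float64(118.25882352941177)]
10 [ 0.5612 -0.4912] 127.13803811563496 391.1881266318252 [np.float64(250.3929442672171), np.float64(140.79518236460808)]
40 [ 0.5457 -0.4983] 269.18311805232923 391.1881266318252 [np.float64(250.3929442672171), np.float64(140.79518236460808)]
70 [ 0.5612 -0.4912] 159.12676813146135 391.1881266318252 [np.float64(250.3929442672171), np.float64(140.79518236460808)]
100 [ 0.5367 -0.3936] 100.84223768941081 457.6414934751674 [np.float64(251.41802692773229), np.float64(206.22346654743512)]
130 [ 0.5888 -0.5046] 0.12956643701366444 391.1881266318252 [np.float64(250.3929442672171), np.float64(140.79518236460808)]
160 [ 0.5674 -0.4868] 139.6281672842373 391.1881266318252 [np.float64(250.3929442672171), np.float64(140.79518236460808)]
190 [ 0.563  -0.4983] 319.8704335629863 391.1881266318252 [np.float64(250.3929442672171), np.float64(140.79518236460808)]
220 [ 0.5457 -0.4983] 449.18311805232884 391.1881266318252 [np.float64(250.3929442672171), np.float64(140.79518236460808)]
250 [ 0.5612 -0.4912] 339.126768131461 391.1881266318252 [np.float64(250.3929442672171), np.float64(140.79518236460808)]
280 [ 0.5336 -0.3937] 280.4849102355604 458.67857746009844 [np.float64(251.24487540013223), np.float64(207.4337020599662)]
310 [ 0.5888 -0.5046] 180.1295664370138 391.1881266318252 [np.float64(250.3929442672171), np.float64(140.79518236460808)]
340 [ 0.563  -0.4983] 446.95212175775333 391.1881266318252 [np.float64(250.3929442672171), np.float64(140.79518236460808)]
```

```bash
python3 - <<'E'
from kf import *
import pickle
t=pickle.load(open("top0.pkl","rb")); s=pickle.load(open("side0.pkl","rb"))
L=[at_z(t,(385+(x-320+.5)/8-.5,190+(y+.5)/8-.5),.04) for x,y in((470,82),(515,135))]; print(L,np.degrees(np.arctan2(*(L[0]-L[1])[1::-1])))
V=[(t,(385,190,40,40)),(s,(295,155,30,35))]
O=[obs(*v) for v in V]
cost=lambda p:[((mask(v[0],p,v[1])-o)**2).sum() for v,o in zip(V,O)]
for d in range(10,370,30):
    r=minimize(lambda p:sum(cost(p)),[.525,-.317,np.radians(d)],method="Nelder-Mead",options=dict(initial_simplex=[[.525+i,-.317+j,np.radians(d)+k] for i,j,k in((0,0,0),(.004,0,0),(0,.004,0),(0,0,.4))]))
    print(d,r.x[:2],np.degrees(r.x[2]),r.fun,cost(r.x))
E
```

```text
[array([ 0.5435, -0.3077,  0.04  ]), array([ 0.5272, -0.3204,  0.04  ])] 38.08335812733977
10 [ 0.5259 -0.3202] 37.67021090871073 23.560619641027078 [np.float64(14.816576063207064), np.float64(8.744043577820014)]
40 [ 0.5261 -0.3203] 38.99802736817974 23.995143180117644 [np.float64(15.603863355239108), np.float64(8.391279824878538)]
70 [ 0.526  -0.3202] 37.58399187421462 23.778348338281837 [np.float64(15.05771198037275), np.float64(8.720636357909086)]
100 [ 0.5263 -0.321 ] 153.73202853567898 46.72354816005088 [np.float64(28.898193144097977), np.float64(17.82535501595291)]
130 [ 0.5261 -0.3206] 158.63633996209433 47.22283076674759 [np.float64(28.07007919424729), np.float64(19.1527515725003)]
160 [ 0.5264 -0.3204] 159.94422126845546 46.79218626775511 [np.float64(28.172283509763453), np.float64(18.619902757991664)]
190 [ 0.5264 -0.3196] 235.01455317907306 37.94799473780742 [np.float64(27.695698213275797), np.float64(10.25229652453162)]
220 [ 0.5262 -0.32  ] 238.187640322365 38.2455186674314 [np.float64(27.719548892413954), np.float64(10.52596977501744)]
250 [ 0.5266 -0.3196] 235.7678717239034 38.54064402800161 [np.float64(28.66586521964321), np.float64(9.874778808358403)]
280 [ 0.5259 -0.3206] 289.0620986106007 60.51295455110551 [np.float64(35.06547443211681), np.float64(25.447480118988704)]
310 [ 0.5261 -0.3205] 398.96358404797564 24.02571298982518 [np.float64(15.769262121783061), np.float64(8.256450868042121)]
340 [ 0.5259 -0.3202] 397.7326905169052 23.797296945769027 [np.float64(14.88940474343016), np.float64(8.907892202338868)]
```

```bash
cat > to.py <<'E'
import sys; from h import *
# usage: to.py x y z yaw_deg(tool x)
x,y,z,yaw=map(float,sys.argv[1:5]); o=arm.observe(); R=o["orientation"]
d=R.T@(np.array([x,y,z])-o["tool_pos"]); c=np.degrees(np.arctan2(R[1,0],R[0,0]))
w=(yaw-c+180)%360-180
print("shift",d,"turn",round(-np.radians(w),4),"| now",o["tool_pos"],"yaw",round(c,2))
E
python3 to.py .509 .0495 .2 88.7
```

```text
shift [ 0.5072 -0.5344  0.0533] turn -1.3233 | now [ 0.1337 -0.5847  0.2522] yaw 12.88
```

```bash
python3 -m inch '0.05 0.507 -0.534 0 -1.323;0.05 0.507 -0.534 0 -1.323;0.05 0.507 -0.534 0 -1.323;0.05 0.507 -0.534 0 -1.323;0.05 0.507 -0.534 0 -1.323;0.05 0.507 -0.534 0 -1.323;0.05 0.507 -0.534 0 -1.323;0.05 0.507 -0.534 0 -1.323;0.05 0.507 -0.534 0 -1.323;0.05 0.507 -0.534 0 -1.323' 40; python3 to.py .509 .0495 .2 88.7
```

```text
time_s: 1.1
tool_pos: [0.3889, -0.1528, 0.2531]
orientation: [[0.02, 1.0, 0.0], [1.0, -0.02, -0.0], [-0.0, 0.0, -1.0]]
ft_force: [0.9, -0.7, -0.6]
grip_width: 0.0499
grip_force: 0.0
shift [0.2046 0.116  0.0531] turn 0.0029 | now [ 0.3889 -0.1528  0.2531] yaw 88.87
```

```bash
python3 -m inch '0.05 0.205 0.116 0.08 0;0.05 0.205 0.116 0.08 0;0.05 0.205 0.116 0.08 0;0.05 0.205 0.116 0.08 0;0.05 0.205 0.116 0.08 0;0.05 0.205 0.116 0.08 0;0.05 0.205 0.116 0.08 0;0.05 0.205 0.116 0.08 0' >/dev/null; python3 to.py .509 .0495 .1 88.7; python3 - <<'E'
from h import *
s=snap("top");t=snap("side")
a=cv2.resize(s["pixels"][150:250,180:320],(400,286));b=cv2.resize(t["pixels"][130:230,210:350],(400,286))
cv2.imwrite("pics/g1.png",np.hstack([a,b]))
E
```

```text
shift [ 0.0026 -0.0002  0.0737] turn -0.0009 | now [0.5091 0.0469 0.1737] yaw 88.65
```

View pics/g1.png

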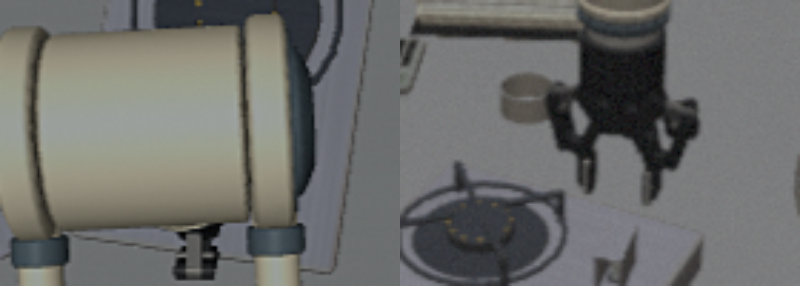

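The gripper stands above the guard (side crop: guard at (615,255), fingers at (587,190) and (648,190)), so I'm descending and gripping.

```bash
python3 -m inch '0.05 0.002 0 0.03 0;0.05 0.002 0 0.05 0;0.05 0.002 0 0.065 0;0.05 0.002 0 0.073 0;0.05 0.002 0 0.073 0;0.05 0.002 0 0.073 0'; python3 -m inch '0.02 0 0 0 0;0.01 0 0 0 0;0.01 0 0 0 0;0.01 0 0 0 0;0.01 0 0 0 0;0.01 0 0 0 0;0.01 0 0 0 0;0.01 0 0 0 0' 40; python3 -m inch '0.01 0 0 -0.01 0;0.01 0 0 -0.03 0;0.01 0 0 -0.06 0;0.01 0 0 -0.09 0;0.01 0 0 -0.09 0;0.01 0 0 -0.09 0'; python3 to.py .469 .3243 .19 108
python3 - <<'E'
from h import *
s=snap("top");t=snap("side","g2s.png")
a=cv2.resize(s["pixels"][150:250,180:320],(400,286));b=cv2.resize(t["pixels"][130:230,210:350],(400,286))
cv2.imwrite("pics/g2.png",np.hstack([a,b]))
E
```

```text
time_s: 2.6
tool_pos: [0.5097, 0.0494, 0.1013]
orientation: [[0.023, 1.0, 0.001], [1.0, -0.023, 0.0], [0.0, 0.001, -1.0]]
ft_force: [-0.5, -0.5, 1.8]
grip_width: 0.0501
grip_force: 0.0
time_s: 3.4
tool_pos: [0.5099, 0.0496, 0.1017]
orientation: [[0.023, 1.0, 0.002], [1.0, -0.023, 0.0], [0.0, 0.002, -1.0]]
ft_force: [0.1, 0.4, 5.0]
grip_width: 0.0254
grip_force: 40.4
time_s: 4.0
tool_pos: [0.5095, 0.0496, 0.1909]
orientation: [[0.023, 1.0, 0.001], [1.0, -0.023, 0.0], [0.0, 0.001, -1.0]]
ft_force: [0.7, -0.1, -1.5]
grip_width: 0.0252
grip_force: 39.6
shift [ 0.2737 -0.0468  0.0009] turn -0.3371 | now [0.5095 0.0496 0.1909] yaw 88.68
```

View pics/g2.png

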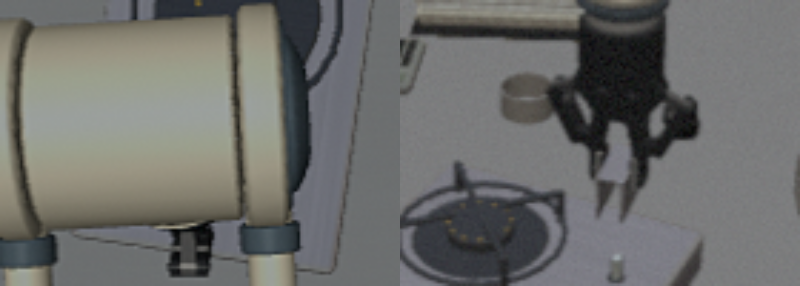

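```bash
python3 -m inch '0.01 0.05 -0.008 -0.01 -0.1;0.01 0.1 -0.016 -0.01 -0.2;0.01 0.15 -0.025 -0.01 -0.3;0.01 0.2 -0.035 -0.01 -0.337;0.01 0.245 -0.043 -0.01 -0.337;0.01 0.273 -0.047 -0.01 -0.337;0.01 0.273 -0.047 -0.01 -0.337;0.01 0.273 -0.047 -0.01 -0.337;0.01 0.273 -0.047 -0.01 -0.337'; python3 to.py .469 .3243 .19 108
python3 - <<'E'
from h import *
import pickle
t=snap("side"); pickle.dump(t,open("s3.pkl","wb")); s=snap("top"); pickle.dump(s,open("t3.pkl","wb"))
a=cv2.resize(s["pixels"][180:270,80:220],(400,257),interpolation=2);b=cv2.resize(t["pixels"][170:370,220:320],(300,600),interpolation=2)
c=np.vstack([a,cv2.resize(t["pixels"][200:270,240:340],(400,280),interpolation=2),np.zeros((63,400,3),np.uint8)])
cv2.imwrite("pics/g3.png",np.hstack([c,b]))
E
```

```text
time_s: 5.0
tool_pos: [0.4686, 0.3225, 0.1993]
orientation: [[-0.308, 0.951, -0.001], [0.951, 0.308, -0.001], [-0.001, -0.002, -1.0]]
ft_force: [-0.0, -0.1, -0.8]
grip_width: 0.0259
grip_force: 39.5
shift [0.0016 0.001  0.0093] turn -0.0012 | now [0.4686 0.3225 0.1993] yaw 107.93
```

View pics/g3.png

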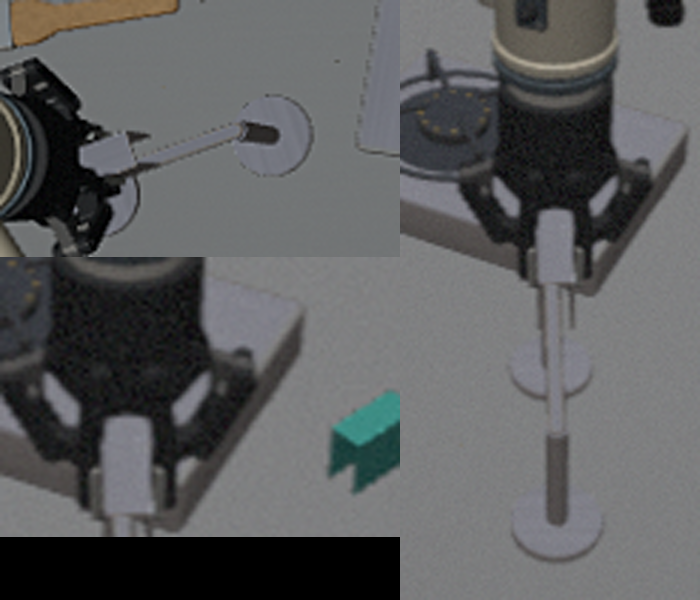

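Seen along the bar from the side, the guard (556,250) is centred over it (557,350). Lowering now.

```bash
python3 -m inch '0.01 0.001 0.001 0.02 0;0.01 0.001 0.001 0.04 0;0.01 0.001 0.001 0.055 0;0.01 0.001 0.001 0.065 0;0.01 0.001 0.001 0.072 0;0.01 0.001 0.001 0.078 0;0.01 0.001 0.001 0.082 0;0.01 0.001 0.001 0.084 0;0.01 0.001 0.001 0.084 0'
```

```text
time_s: 6.0
tool_pos: [0.4692, 0.3249, 0.1164]
orientation: [[-0.309, 0.951, 0.0], [0.951, 0.309, 0.0], [0.0, 0.0, -1.0]]
ft_force: [-0.1, 0.2, -1.0]
grip_width: 0.0253
grip_force: 39.5
```

```bash
python3 -m inch '0.01 0 0 0.001 0;0.01 0 0 0.001 0;0.01 0 0 0.002 0;0.01 0 0 0.002 0'; python3 - <<'E'
from h import *
t=snap("side")
cv2.imwrite("pics/g4.png",cv2.resize(t["pixels"][200:300,240:320],(480,600),interpolation=2))
E
```

```text
time_s: 6.4
tool_pos: [0.4694, 0.325, 0.1147]
orientation: [[-0.309, 0.951, 0.001], [0.951, 0.309, 0.0], [0.0, 0.001, -1.0]]
ft_force: [-1.2, 0.1, 0.9]
grip_width: 0.0255
grip_force: 39.7
```

View pics/g4.png

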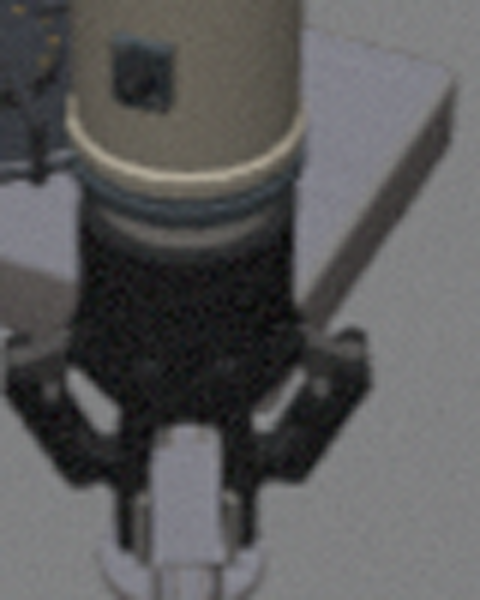

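The guard (185,490) straddles the bar and contact is starting, so I'm releasing it and going up.

```bash
python3 -m inch '0.03 0 0 0 0;0.04 0 0 0 0;0.06 0 0 0 0;0.06 0 0 0 0;0.06 0 0 0 0;0.06 0 0 -0.02 0;0.06 0 0 -0.06 0;0.06 0 0 -0.1 0;0.06 0 0 -0.135 0;0.06 0 0 -0.135 0'; python3 to.py .526 -.3202 .2 38
```

```text
time_s: 7.45
tool_pos: [0.4706, 0.3257, 0.2564]
orientation: [[-0.309, 0.951, 0.009], [0.951, 0.309, 0.006], [0.002, 0.011, -1.0]]
ft_force: [-0.2, 0.6, 0.7]
grip_width: 0.0599
grip_force: 0.0
shift [-0.6316 -0.1473  0.0533] turn 1.2216 | now [0.4706 0.3257 0.2564] yaw 107.99
```

```bash
python3 -m inch '0.05 -0.63 -0.147 0.01 1.221;0.05 -0.63 -0.147 0.01 1.221;0.05 -0.63 -0.147 0.01 1.221;0.05 -0.63 -0.147 0.01 1.221;0.05 -0.63 -0.147 0.01 1.221;0.05 -0.63 -0.147 0.01 1.221;0.05 -0.63 -0.147 0.01 1.221;0.05 -0.63 -0.147 0.01 1.221;0.05 -0.63 -0.147 0.01 1.221;0.05 -0.63 -0.147 0.01 1.221' >/dev/null; python3 to.py .526 -.3202 .1 38
python3 - <<'E'
from h import *
t=snap("side");s=snap("top")
import pickle;pickle.dump((t,s),open("p5.pkl","wb"))
a=cv2.resize(s["pixels"][130:270,90:330],(480,280),interpolation=2);b=cv2.resize(t["pixels"][190:260,220:340],(480,280),interpolation=2)
cv2.imwrite("pics/g5.png",np.vstack([a,b]))
E
```

```text
shift [-0.0774  0.1233  0.141 ] turn -0.0003 | now [ 0.5112 -0.1754  0.241 ] yaw 37.98
```

View pics/g5.png

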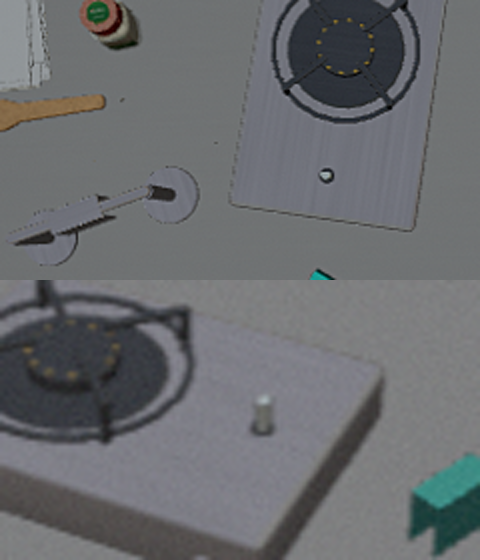

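The guard hangs on the bar (60,220), and the stem is now exposed (top view (326,175), side view (263,400)). Measuring the stem and the burner yaw more closely.

```bash
python3 - <<'E'
from h import *
import pickle
t,s=pickle.load(open("p5.pkl","rb"))
# burner yaw: side edges via gradient line fit along left and right edges, top view
g=cv2.GaussianBlur(cv2.cvtColor(s["pixels"],cv2.COLOR_BGR2GRAY).astype(np.float32),(0,0),.8)
C=np.array([.6052,.0336])
def fit(c,yaw):
    Rw=np.array([[np.cos(yaw),-np.sin(yaw)],[np.sin(yaw),np.cos(yaw)]]); out={}
    for n,(axis,sgn,rng) in dict(L=(1,1,np.linspace(-.13,.12,60)),R=(1,-1,np.linspace(-.13,.12,60)),F=(0,-1,np.linspace(-.09,.09,40)),B=(0,1,np.linspace(-.09,.0,20))).items():
        h=.15 if axis==0 else .11; pts=[]
        for u in rng:
            off=np.arange(-.008,.0081,.0005); P=np.zeros((len(off),3)); P[:,2]=.06
            loc=np.zeros((len(off),2)); loc[:,axis]=sgn*(h+off); loc[:,1-axis]=u
            P[:,:2]=loc@Rw.T+c; q=proj(s,P).astype(np.float32)
            v=cv2.remap(g,q[None,:,0],q[None,:,1],cv2.INTER_CUBIC)[0]
            i=np.argmax(np.abs(np.gradient(v))); pts.append((u,off[i]))
        pts=np.array(pts); med=np.median(pts[:,1]); k=np.abs(pts[:,1]-med)<.003
        out[n]=np.polyfit(pts[k,0],pts[k,1],1),k.sum()
    return out
for k,v in fit(C,np.radians(-9.5)).items(): print(k,"slope deg",np.degrees(v[0][0]),"off mm",v[0][1]*1e3,v[1])
p=np.array([.5066,.0503]); A=np.linspace(0,2*np.pi,40)
pan=[]
for im,(x,y) in((s,(243,207)),(t,(274,207))):
    b=cv2.resize(im["pixels"][y:y+24,x:x+24],(384,384),interpolation=cv2.INTER_CUBIC); o=b.copy()
    for z in(.06,.086):
        q=proj(im,np.c_[p[0]+.006*np.cos(A),p[1]+.006*np.sin(A),0*A+z]); q=(q-[x,y]+.5)*16-.5
        cv2.polylines(o,[q.round().astype(int)],True,(0,0,255),1)
    pan.append(np.hstack([b,o]))
cv2.imwrite("pics/stem.png",cv2.resize(np.vstack(pan),(600,600)))
E
```

```text
L slope deg -0.5149620889536353 off mm -2.168109440095497 38
R slope deg 0.015896062700532947 off mm -4.063081915775218 40
F slope deg -0.13014109195974163 off mm -4.969479478938789 26
B slope deg 0.5042106403147022 off mm 3.003710170231352 12
```

View pics/stem.png

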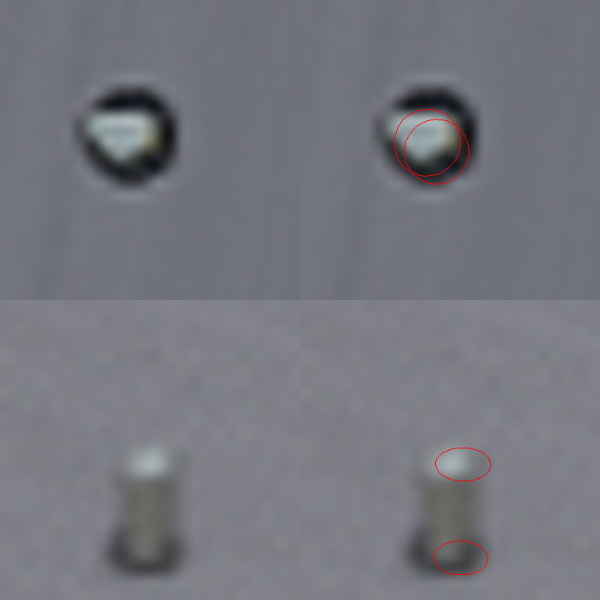

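```bash
python3 -m inch '0.05 -0.077 0.123 0.02 0;0.05 -0.077 0.123 0.04 0;0.05 -0.077 0.123 0.08 0;0.05 -0.077 0.123 0.12 0;0.05 -0.077 0.123 0.14 0;0.05 -0.077 0.123 0.15 0;0.05 -0.077 0.123 0.15 0;0.05 -0.077 0.123 0.15 0;0.05 -0.077 0.123 0.15 0' ; python3 to.py .526 -.3202 .046 38
python3 - <<'E'
from h import *
t=snap("side");s=snap("top")
b=cv2.resize(t["pixels"][120:200,255:355],(600,480),interpolation=2)
cv2.imwrite("pics/g6.png",b)
E
```

```text
time_s: 9.45
tool_pos: [0.528, -0.3178, 0.0948]
orientation: [[0.787, 0.617, 0.004], [0.617, -0.787, -0.003], [0.002, 0.005, -1.0]]
ft_force: [0.5, 0.6, -0.4]
grip_width: 0.0503
grip_force: 0.0
shift [-0.0031  0.0004  0.0488] turn 0.0014 | now [ 0.528  -0.3178  0.0948] yaw 38.08
```

View pics/g6.png

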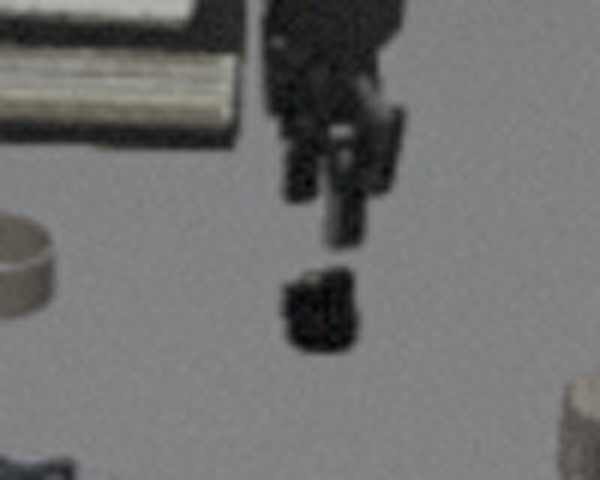

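The fingers, at (300,195) and (345,240), straddle the knob at (320,310). I've used all my picture views, so from here I'll rely on numbers only.

```bash
python3 -m inch '0.05 -0.003 0 0.015 0;0.05 -0.003 0 0.03 0;0.05 -0.003 0 0.04 0;0.05 -0.003 0 0.046 0;0.05 -0.003 0 0.049 0;0.05 -0.003 0 0.049 0;0.05 -0.003 0 0.049 0'; python3 to.py .526 -.3202 .046 38;  python3 -m inch '0.03 0 0 0 0;0.015 0 0 0 0;0.005 0 0 0 0;0 0 0 0 0;0 0 0 0 0;0 0 0 0 0;0 0 0 0 0;0 0 0 0 0' 70;python3 to.py .526 -.3202 .046 38
```

```text
time_s: 10.25
tool_pos: [0.5245, -0.3196, 0.043]
orientation: [[0.788, 0.616, 0.001], [0.616, -0.788, -0.0], [0.0, 0.001, -1.0]]
ft_force: [-0.3, -0.6, 0.2]
grip_width: 0.05
grip_force: 0.0
shift [ 0.0008  0.0013 -0.003 ] turn 0.0006 | now [ 0.5245 -0.3196  0.043 ] yaw 38.03
time_s: 11.05
tool_pos: [0.5247, -0.3197, 0.0434]
orientation: [[0.788, 0.616, 0.001], [0.616, -0.788, -0.001], [0.0, 0.001, -1.0]]
ft_force: [-0.2, -0.0, 6.0]
grip_width: 0.0123
grip_force: 70.9
shift [ 0.0008  0.0012 -0.0026] turn 0.0006 | now [ 0.5247 -0.3197  0.0434] yaw 38.03
```

```bash
python3 -m inch '0 0 0 -0.01 0;0 0 0 -0.04 0;0 0 0 -0.08 0;0 0 0 -0.12 0;0 0 0 -0.15 0;0 0 0 -0.15 0;0 0 0 -0.15 0' 70;python3 to.py .5085 .0515 .19 -9.8
python3 - <<'E'
from kf import *
import pickle
pickle.dump((snap("side","h1.png"),snap("top","h1t.png")),open("p7.pkl","wb"))
E
```

```text
time_s: 11.75
tool_pos: [0.5243, -0.3195, 0.193]
orientation: [[0.788, 0.616, 0.001], [0.616, -0.788, -0.0], [0.0, 0.001, -1.0]]
ft_force: [0.3, 0.6, -1.7]
grip_width: 0.0121
grip_force: 70.1
shift [ 0.2161 -0.302   0.0028] turn 0.8349 | now [ 0.5243 -0.3195  0.193 ] yaw 38.03
```

```bash
python3 -m inch '0 0.216 -0.302 0 0.835;0 0.216 -0.302 0 0.835;0 0.216 -0.302 0 0.835;0 0.216 -0.302 0 0.835;0 0.216 -0.302 0 0.835;0 0.216 -0.302 0 0.835;0 0.216 -0.302 0 0.835;0 0.216 -0.302 0 0.835;0 0.216 -0.302 0 0.835;0 0.216 -0.302 0 0.835';python3 -m inch '0 0 0 0.01 0;0 0 0 0.025 0;0 0 0 0.04 0;0 0 0 0.045 0;0 0 0 0.045 0;0 0 0 0.045 0';python3 to.py .5085 .0515 .145 -9.8
python3 - <<'E'
from kf import *
import pickle
s=snap("side","h2.png");pickle.dump(s,open("p8.pkl","wb"))
o=arm.observe();T=o["tool_pos"];R=o["orientation"];yaw=np.arctan2(R[1,0],R[0,0])
k=T+R[:,0]*.0008
q=proj(s,sil([k[0],k[1],yaw,T[2]-.0434])); lo=q[:120:2]; print("pred skirt bottom px range",lo.min(0),lo.max(0))
print("stem top px",proj(s,[[.5094,.0512,.086],[.5094,.0512,.06]]))
g=cv2.cvtColor(s["pixels"],cv2.COLOR_BGR2GRAY)
np.set_printoptions(linewidth=250); x0=int(lo[:,0].mean())-16;y0=int(lo[:,1].mean())-14
print(x0,y0);print(g[y0:y0+34,x0:x0+34])
E
```

```text
time_s: 12.85
tool_pos: [0.5076, 0.0519, 0.1907]
orientation: [[0.986, -0.169, -0.003], [-0.169, -0.986, -0.001], [-0.003, 0.001, -1.0]]
ft_force: [-0.8, -0.5, 0.1]
grip_width: 0.0124
grip_force: 70.1
time_s: 13.45
tool_pos: [0.5084, 0.0512, 0.1476]
orientation: [[0.985, -0.171, 0.0], [-0.171, -0.985, -0.0], [0.0, 0.0, -1.0]]
ft_force: [0.0, -0.2, -0.4]
grip_width: 0.0122
grip_force: 70.1
shift [ 0.0001 -0.0003  0.0026] turn -0.0006 | now [0.5084 0.0512 0.1476] yaw -9.83
pred skirt bottom px range [277.8225 209.5638] [293.3725 218.8912]
stem top px [[285.4726 219.6692]
 [285.2833 227.1549]]
269 200
[[128 122 125 ... 125 126 123]
 [125 128 127 ... 127 123 125]
 [125 127 127 ... 126 126 125]
 ...
 [125 123 125 ... 128 123 114]
 [121 128 124 ... 126 120  98]
 [127 123 124 ... 123 106  79]]
```

```bash
python3 - <<'E'
from kf import *
import pickle
s=pickle.load(open("p8.pkl","rb"))
o=arm.observe();T=o["tool_pos"];R=o["orientation"];yaw=np.arctan2(R[1,0],R[0,0])
g=cv2.cvtColor(s["pixels"],cv2.COLOR_BGR2GRAY).astype(float)
for y in range(200,232): print(y,' '.join("%3d"%v for v in g[y,272:300]))
E
```

```text
200 123 123 130 121 113  81  35  31  33  25  19  20  24  29  35  48  40  28  23  62 106 126 127 127 125 121 123 125
201 124 125 123 124 125  91  38  25  35  28  25   8  23  24  50  69  55  35  14  65 108 126 125 124 123 127 126 126
202 125 125 122 126 126  94  36  13  38  33  29  30  25  20  53  72  57  38  27  65 108 125 125 123 122 125 126 123
203 124 129 128 128 128  90  35  16  31  34  28  33  26  22  51  69  60  33  33  43  76 110 123 126 124 123 126 126
204 126 125 125 125 130  90  36  27  41  35  28  26   8  24  54  68  56  35  27  28  44 100 122 120 119 125 124 124
205 126 122 124 123 127  90  32   7  27  36  30  19  31  27  55  73  62  35  20  15  42  97 117 115 119 125 124 123
206 125 127 128 127 124  93  27  10  30  36  27  28  29  36  56  66  60  32  13  10  44 103 123 125 124 120 118 117
207 124 124 125 126 128 112  74  42  32  31  30  30  25  33  55  70  57  29  17  19  44  98 129 127 126 121 123 125
208 122 122 122 127 127 123 105  69  41  34  39  16  23  14  55  66  55  25   6  16  24  83 118 126 127 126 129 127
209 122 122 124 122 127 125  98  50  34  50  46  37  30 
[... 1911 characters left out ...]
 125
226 125 123 120 123 127 124 125 126 124 126 106  77  93 105  99  83  94 114 126 125 124 123 124 125 126 126 125 122
227 127 125 127 121 123 120 125 124 128 126 101  65  82  96  85  67  93 118 131 127 128 125 127 121 127 122 127 124
228 125 128 125 125 128 123 126 124 127 123 113  87  71  69  70  81 106 123 132 129 127 127 129 125 124 122 123 119
229 124 124 123 126 127 125 124 126 128 126 122 121 123 115 117 121 124 129 128 131 126 124 128 125 123 127 123 122
230 124 125 126 126 122 127 124 129 125 130 127 125 125 123 124 123 126 127 125 127 128 129 128 125 127 127 124 121
231 125 126 125 125 128 126 127 123 124 125 128 128 125 125 126 127 127 126 124 125 124 124 127 130 129 126 127 125
```

```bash
python3 -m inch '0 0 0 0.008 0;0 0 0 0.015 0;0 0 0 0.018 0;0 0 0 0.02 0;0 0 0 0.022 0;0 0 0 0.023 0;0 0 0 0.023 0';python3 to.py .5085 .0515 .1154 -9.8
```

```text
time_s: 14.2
tool_pos: [0.5087, 0.0509, 0.1247]
orientation: [[0.985, -0.171, 0.001], [-0.171, -0.985, -0.001], [0.001, 0.001, -1.0]]
ft_force: [2.0, -3.8, 1.8]
grip_width: 0.0126
grip_force: 70.2
shift [-0.0003 -0.0006  0.0093] turn -0.0006 | now [0.5087 0.0509 0.1247] yaw -9.84
```

It has entered the bore, with a light side force pushing towards -y and +x. I'll yield to that force and continue.

```bash
python3 -m inch '0 0.0004 0.0007 0 0;0 0.0004 0.0007 0.002 0;0 0.0004 0.0007 0.004 0;0 0.0004 0.0007 0.006 0;0 0.0004 0.0007 0.007 0;0 0.0004 0.0007 0.007 0';python3 to.py .5085 .0515 .1154 -9.8
```

```text
time_s: 14.8
tool_pos: [0.5087, 0.0506, 0.1173]
orientation: [[0.985, -0.17, 0.0], [-0.17, -0.985, -0.0], [0.0, 0.0, -1.0]]
ft_force: [2.5, -4.1, 1.0]
grip_width: 0.0124
grip_force: 70.3
shift [-0.0003 -0.0008  0.0019] turn -0.0002 | now [0.5087 0.0506 0.1173] yaw -9.81
```

```bash
python3 -m inch '0 0.0007 0.001 0 0;0 0.0007 0.001 0.001 0;0 0.0007 0.001 0.002 0;0 0.0007 0.001 0.003 0;0 0.0007 0.001 0.003 0';python3 to.py .5085 .0515 .1094 -9.8
```

```text
time_s: 15.3
tool_pos: [0.5089, 0.0501, 0.1151]
orientation: [[0.985, -0.17, -0.0], [-0.17, -0.985, 0.001], [-0.001, -0.001, -1.0]]
ft_force: [-1.8, 0.5, 5.7]
grip_width: 0.012
grip_force: 70.8
shift [-0.0006 -0.0013  0.0057] turn 0.0003 | now [0.5089 0.0501 0.1151] yaw -9.78
```

```bash
python3 -m inch '0 0 0 0.0015 0;0 0 0 0.003 0;0 0 0 0.0045 0;0 0 0 0.006 0;0 0 0 0.006 0;0 0 0 0.006 0';python3 to.py .5085 .0515 .1094 -9.8
```

```text
time_s: 15.9
tool_pos: [0.509, 0.0501, 0.1103]
orientation: [[0.985, -0.17, 0.0], [-0.17, -0.985, 0.001], [0.0, -0.001, -1.0]]
ft_force: [-4.8, 1.0, 9.6]
grip_width: 0.0124
grip_force: 71.4
shift [-0.0007 -0.0013  0.0009] turn 0.0003 | now [0.509  0.0501 0.1103] yaw -9.79
```

```bash
python3 -m inch '0 -0.0005 0 0.0007 0;0 -0.0005 0 0.0014 0;0 -0.0005 0 0.002 0;0 -0.0005 0 0.002 0;0 -0.0005 0 0.002 0;0 -0.0005 0 0.002 0;0 -0.0005 0 0.002 0'; python3 - <<'E'
from kf import *
s=snap("side","f.png");g=cv2.cvtColor(s["pixels"],cv2.COLOR_BGR2GRAY).astype(int)
o=arm.observe();T=o["tool_pos"]
# nearest point of skirt underside
print(proj(s,sil([.5097,.0501,-.171,.0664])) [:120:2].max(0), proj(s,sil([.5097,.0501,-.171,.072]))[:120:2].max(0))
for y in range(226,240): print(y,g[y,276:298].tolist())
u=snap("top");p=proj(u,[[.469,.324,.119]])[0].astype(int);a=u["pixels"][p[1]-12:p[1]+12,p[0]-16:p[0]+16]
import pickle; b=pickle.load(open("p5.pkl","rb"))[1]["pixels"][p[1]-12:p[1]+12,p[0]-16:p[0]+16]
print("guard change",np.abs(a.astype(int)-b).mean(),o["ft_force"],T)
E
```

```text
time_s: 16.6
tool_pos: [0.5089, 0.0501, 0.1092]
orientation: [[0.985, -0.17, 0.002], [-0.17, -0.985, 0.001], [0.002, -0.001, -1.0]]
ft_force: [-4.7, 0.1, 12.6]
grip_width: 0.0125
grip_force: 71.9
[292.9567 229.8563] [293.0171 228.2417]
226 [127, 124, 94, 30, 17, 11, 19, 8, 19, 13, 28, 26, 15, 15, 12, 24, 39, 98, 123, 125, 125, 124]
227 [126, 122, 101, 56, 20, 11, 16, 20, 23, 13, 22, 8, 8, 25, 5, 24, 66, 108, 127, 124, 124, 125]
228 [127, 126, 120, 98, 58, 32, 22, 5, 7, 22, 10, 11, 21, 22, 33, 62, 101, 126, 127, 128, 123, 129]
229 [127, 128, 131, 124, 105, 77, 55, 40, 29, 30, 26, 35, 42, 56, 78, 103, 123, 129, 129, 130, 127, 126]
230 [126, 126, 128, 128, 125, 123, 121, 111, 98, 94, 83, 88, 108, 120, 124, 127, 130, 128, 126, 126, 127, 127]
231 [128, 128, 126, 125, 124, 124, 130, 127, 126, 128, 122, 127, 128, 127, 125, 125, 124, 130, 127, 126, 127, 128]
232 [124, 125, 127, 125, 132, 125, 129, 125, 127, 130, 126, 127, 127, 127, 126, 127, 128, 123, 123, 126, 129, 130]
233 [125, 129, 128, 126, 127, 126, 127, 124, 131, 125, 130, 127, 129, 130, 129, 130, 129, 126, 125, 128, 125, 124]
234 [132, 128, 128, 125, 130, 131, 125, 128, 130, 128, 129, 126, 131, 125, 126, 126, 127, 123, 126, 126, 127, 125]
235 [127, 124, 129, 124, 126, 130, 127, 126, 129, 125, 126, 126, 127, 124, 126, 124, 128, 127, 128, 126, 125, 124]
236 [127, 128, 125, 124, 126, 126, 127, 127, 126, 129, 130, 128, 128, 127, 124, 127, 125, 126, 127, 126, 128, 125]
237 [124, 125, 125, 127, 126, 127, 128, 127, 126, 125, 128, 127, 126, 129, 127, 127, 126, 125, 122, 126, 125, 126]
238 [125, 127, 125, 127, 123, 129, 126, 130, 127, 128, 126, 127, 129, 128, 129, 126, 126, 124, 128, 128, 127, 116]
239 [126, 124, 127, 126, 124, 125, 126, 129, 129, 126, 129, 126, 127, 128, 124, 127, 128, 127, 128, 124, 121, 103]
guard change 3.4891493055555554 [-5.1275  0.8593 12.1778] [0.5089 0.0501 0.1091]
```

```bash
python3 -c "
from station import ticket
print(ticket.sign_off())"
```

```text
the job is handed in; nothing more can be done
None
```

The job is handed in at about 17 s: the guard is hanging on the bar, and the knob is on the stem with its nose towards the burner head. I am still gripping it and holding it pressed in about 6 mm at about 12 N; no verdict came back.

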